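Unlatch and slide off the filter cover of a bench pump

TASK

Open the filter bay of the bench pump: press the snap tab fully in, then push the released cover by its rib along its rails, off its seat, until the filter opening is completely uncovered. Only push the cover, do not lift it off the rails, and leave it lying flat on the pump's deck; leave the tube rack, the dishes and the bottle standing where they are.

Things in the scene. Friction and masses are not known exactly. Their poses are not given: they have to be found in the camera images.
- pump: White bench pump fixed to the bench, 240 mm long (its x), 130 mm wide (y). Origin: centre of its underside, on the bench; z up; the cover slides off towards its +x. Flat deck 60 mm above the bench. Side walls 10 mm thick, top 74 mm, along its whole length. Two 12 mm wide strips beside them, top 64 mm, carry the cover.
- filter_mid (a point): Middle of the filter opening at deck height; at x = -66, y = 0, z = 60 mm in the pump's frame. The opening is 74 mm (x) by 82 mm (y), hidden under the cover at the start. Over the seat two side lips, 74 to 78 mm above the bench, 94 mm clear between them, hold down the cover's edges. A stop (top 78 mm) stands behind the seat, x = -120 to -112 mm.
- end_stop (a point): Middle of the inner face of the end stop (top 78 mm above the bench), at the far end of the deck where the cover is parked; at x = +108, y = 0, z = 70 mm in the pump's frame.
- cover: Loose grey plate over the filter, 88 (x) by 106 (y) by 8 mm, 60 to 125 g. Origin: centre of its underside; seated at about x = -66, y = 0, z = 64 mm in the pump's frame, axes as the pump's. Slides easily (about 1 N) once the tab is in, blocked after about 4 mm before. Clear of the opening with its origin at pump x = +15 mm or more; against the end stop at x = +64 mm.
- rib (a point): Centre of the top of the rib on the cover, the thing to push: 8 mm thick (x), 50 mm wide (y), standing 16 mm above the plate's top face (its top 88 mm above the bench). At x = +20, y = 0, z = 24 mm in the cover's frame. Push its rear (-x) face towards the pump's +x; behind it lie 60 mm of flat plate (top 72 mm above the bench).
- tab (a joint): How far the snap tab is pressed in (down), in m: 0 standing proud, 0.012 fully in; it starts between 0 and 0.003. It takes about 4 N to move, then a hard bottom stop, and it stays where it is pushed. At less than about 0.009 it still blocks the cover.
- tab_top (a point): Centre of the top face of the snap tab, a ribbed grey block 36 mm (pump's x) by 32 mm (y) in the middle of the pump's deck, in front (+x side) of the cover; x = y = 0 in the pump's frame. Its top is 73 mm above the bench when out, 61 mm (1 mm proud of the deck) fully in. The cover's edge is about 4 mm from the tab's -x edge.
- tube_rack: Blue rack 70 by 160 mm (its x, y), 82 mm tall over the red caps of its tubes. Origin: centre of its underside. Bystander.
- dishes: Stack of four round dishes, 90 mm across, 56 mm tall. Origin: centre of the underside. Bystander.
- bottle: Small jar with a white lid, 52 mm across, 95 mm tall. Origin: centre of the underside. Bystander.
Things that resemble listed ones, but are neither listed nor needed, are in the scene too. There is more than one size of the cover; the one meant has the size given above.

How it is judged:
On the way, in this order (a step that is already met when the one before it is completed fails the run):
1. the snap tab is pressed in while the cover is still on its seat (value of joint tab above 0.01 m and x of cover in the frame of pump below -0.055 m), for 0.1 s.
2. the cover is pushed along until the filter opening is uncovered (x of cover in the frame of pump above 0.014 m), for 0.1 s.
At the end, for the whole second after the job is handed in: The tab is in; the cover lies flat (within 3 degrees) and at rest on the pump's slide strips, its origin 14 to 70 mm ahead of the pump's middle, so that the filter opening is uncovered; the bystanders stand within 20 mm of where they stood (value of joint tab above 0.0085 m and x of cover in the frame of pump between 0.014 and 0.07 m and z of cover in the frame of pump between 0.058 and 0.068 m and angle between cover's own z axis and vertical below 0.06 rad and linear speed of cover below 0.01 m/s and distance of each of tube_rack, dishes, bottle from where it was at the start of the episode below 0.02 m); the robot touches nothing.
It fails at once if the cover is lifted more than 10 mm off its slide strips (z of cover in the frame of pump above 0.074 m).
It fails at once if the cover is tipped by more than 17 degrees (angle between cover's own z axis and vertical above 0.3 rad).
It fails at once if a bystander is moved by more than 20 mm or tipped (distance of any of tube_rack, dishes, bottle from where it was at the start of the episode above 0.02 m or angle between any of tube_rack, dishes, bottle's own z axis and vertical above 0.3 rad).
It also fails if it takes over 38 s, if anything falls off the work surface, if the arm or the gripper's body presses on something with over 40 N, if the wrist force passes 120 N, or if a joint passes its speed limit or range.

ROBOT

A 7-joint arm with a two-finger parallel gripper is mounted at the origin on the work surface. World frame = base frame: x ahead of the robot, y to its left, z up, the work surface at z = 0. Lengths are in m, angles in rad, forces in N, time in s.
With the tool pointing down it reaches from about 0.425 to 0.875 m from the base axis. Payload 4.7 kg.
Tool frame: the origin (TCP) lies on the centre line of the jaws, within the pads' length; the fingertips stand 14 mm ahead of it and the grasp point (between the pads) lies 5 mm behind it; z points along the fingers, y is the direction in which the jaws open and shut (so a half turn about z gives the same grasp; the last joint's range is limited). The gripper opens to 87 mm and grips with 3 to 60 N. Pads are 19 mm wide; open, the fingers measure 117 mm over their backs; the gripper's body (75 mm by 190 mm) begins 51 mm behind the grasp point.
Start: joints at [0.014, 0.321, -0.07, 1.45, 0.023, 1.371, -0.057], TCP at [0.65, -0, 0.237] pointing down, gripper open.
Joint ranges: [-2.86, 2.86], [-0.3, 2.09], [-1.38, 1.24], [0.06, 2.45], [-1.56, 4.7], [0.09, 2.05], [-2.69, 2.69]. Speed limits (rad/s): [2.57, 2.57, 3.14, 3.14, 3.14, 3.14, 3.14].

INTERFACE

Orientations are given as a rotation vector (axis times angle).
In Python, from bench import ctrl gives the robot as it stands. The module is installed in compiled form; this text tells all that it offers.
- The arm moves only by the tool step_arm, never from a script. Its argument "plan" is a list of rows, each a list of 3 entries, a list of its own where there are three numbers: the turn, a rotation vector about the tool's x, y, z in rad, then the shift along the tool's x, y, z in m, then the closure in counts, from 0 (fully open) to 255 (shut). In form: [[[rx, ry, rz], [x, y, z], hand], ...]. A call has exactly 10 rows; each row is the pose to reach, as a shift and turn from the pose commanded when the call began, along the tool's axes at that moment; what a row does not reach only later rows make up. A row lasts 1/8 s, in which the tool goes at most 62.5 mm and 10.7 degrees, less where a joint would pass 70% of its speed; a pose out of reach is approached as far as the arm can. A call with a gripper value outside its range is refused whole. The fingers move at their own pace and stop on an object; "squeeze" is the grip in N (left out, the last holds). Time passes only in rows, so rows that repeat a pose let the fingers close, or fill a call up. It gives the time, the measured TCP pose, the force and the opening at its end, in the units of the state.
- ctrl.get_state(): the state, without advancing time (a new reading comes with each control period).
- ctrl.get_image(name): name is "scene" or "side" or "wrist"; returns the picture (384x512x3 uint8, red, green, blue); there is no depth.
- ctrl.calibration(name): a dict with "fov_y" (degrees; the focal length in pixels is half the picture's height over the tangent of half this angle, whatever the lens; pixels are square), "cx", "cy" (the principal point, pixels), "rvec" (rotation vector, rad) and "tvec" (3), from world to camera coordinates, as OpenCV has them. Camera axes: x right, y down, z forward; pixel columns grow to the right and rows downward; lengths in m; the calibration is good to about 2 mm. A picture is of the moment at which its call begins: read the wrist's pose just before it. calibration takes no time and is no camera call; for the wrist camera it gives the pose at the moment of the call.
- ctrl.close_job(): hands the job in, once; it reports no verdict.
Trained networks look in the newest picture that a camera, given by its name, has taken for a name from the list of things; names that differ only in an ending like _2 or _b are one class to them, and where a whole thing is asked for, a point or a joint stands for the part that bears it (a point fixed in the world has none). Each returns a list of dicts, best first, with "score" (0 to 1); they miss things now and then, are a little off and sometimes report something else, mostly with a low value. They report only what shows in the picture. A call takes as long as a camera call. They do not tell look-alikes from the thing itself.
- ctrl.cut_out(camera, label): "pixels" (384x512 bool, what is visible of it) and "rect" ([left, top, width, height] in pixels, round what is visible of it).
The state is a dict: "time": time; "joint_positions": joint angles; "qd": joint speeds; "joint_torque": joint torques, N m; "position": TCP position; "tool_rot": TCP orientation; "ft_force": force on the tool from outside, world axes, zero at the start; "torque": the same for the moment, N m; "grip_width": opening from 0.0 (shut) to 1.0 (fully open).
Only numpy, scipy, OpenCV 4.12 (cv2) and the standard library are available. Lean on these libraries where they do the work, as an engineer would, in place of code of your own. Each camera call takes 0.05 s, during which the arm holds its last target.

## Working session

There is one attempt and no reset: what is moved stays moved. The work goes in short steps, Python scripts to look and compute and a tool call to move; the robot and the scene stay as the last step left them, time stands still between calls to the robot, and variables do not carry over. Pictures are saved under pics/ and viewed, and the job is handed in when it is done.

Besides the shell and the picture viewer there is one more tool, called after "Request:" as name([rows], argument=value, ...), one row to a line, values as JSON. step_arm: Moves the arm, as the interface text tells. Its arguments: {"type":"object","properties":{"plan":{"type":"array"},"squeeze":{"type":"number"}},"required":["plan"]}

```bash
mkdir -p pics
python3 - <<'E'
from bench import ctrl
import cv2
for n in ("scene","side","wrist"):
    im=ctrl.get_image(n); cv2.imwrite(f"pics/{n}0.png",im[:,:,::-1])
    c=ctrl.calibration(n); print(n,c)
    for l in ("pump","cover","tab"):
        for d in ctrl.cut_out(n,l): print(n,l,round(d["score"],2),d["rect"])
print(ctrl.get_state())
E
```

```text
scene {'fov_y': 50.12015892930218, 'cx': 262.75194927667644, 'cy': 191.09958972837939, 'rvec': array([ 1.13596616,  2.27912944, -1.07727067]), 'tvec': array([ 0.27342264, -0.22183268,  1.22098929])}
scene pump 0.56 [161.6, 150.3, 122.0, 100.6]
scene cover 0.97 [307.9, 170.8, 37.6, 28.4]
scene cover 0.87 [209.5, 125.9, 72.4, 34.8]
scene cover 0.85 [214.1, 153.4, 52.9, 36.9]
scene tab 0.58 [212.3, 177.5, 26.6, 16.1]
side {'fov_y': 54.237100024399204, 'cx': 257.05734838508965, 'cy': 186.62201328340507, 'rvec': array([ 2.14050327, -0.31295501,  0.19353611]), 'tvec': array([-0.45447001,  0.19049597,  0.83004145])}
side pump 0.66 [233.4, 195.4, 113.7, 66.7]
side cover 0.91 [238.5, 205.4, 43.6, 28.4]
side cover 0.89 [166.6, 266.6, 79.2, 72.4]
side cover 0.59 [177.2, 210.8, 34.2, 22.7]
side cover 0.58 [270.4, 255.2, 87.1, 60.1]
wrist {'fov_y': 63.59028776317475, 'cx': 250.1976068275888, 'cy': 186.6683215523961, 'rvec': array([-2.86408871e+00,  1.80425645e-03,  5.77878097e-04]), 'tvec': array([-0.65064564, -0.03270454,  0.39100255])}
wrist pump 0.83 [22.7, 134.7, 240.9, 116.2]
wrist cover 0.93 [43.5, 157.2, 94.7, 90.2]
wrist cover 0.59 [2.4, 53.7, 20.8, 51.5]
wrist tab 0.65 [129.8, 190.7, 42.0, 25.6]
{'time': 0.6, 'joint_positions': array([ 0.01414073,  0.32095216, -0.07007475,  1.45052608,  0.02262354,
        1.37079399, -0.05689118]), 'qd': array([-0.00099225, -0.00132717,  0.00222515,  0.00170656,  0.00011952,
       -0.00207661,  0.00280749]), 'joint_torque': array([ 3.33107228e-04, -4.90798259e+01, -4.02573785e-01, -3.12612355e+01,
       -6.37213304e-02,  3.38730519e-02,  4.89906722e-05]), 'position': array([ 6.50010298e-01, -7.49657802e-05,  2.36604320e-01]), 'tool_rot': array([2.22138359e+00, 2.22131340e+00, 3.62194490e-05]), 'ft_force': array([ 0.42292771,  0.13614474, -0.12163754]), 'torque': array([ 0.02907128, -0.02784447, -0.05056081]), 'grip_width': 0.9958220026937442}
```

View pics/scene0.png

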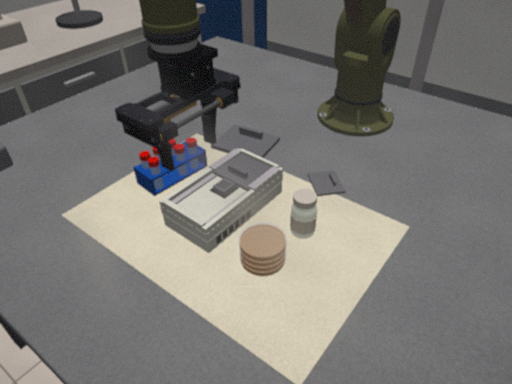

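View pics/side0.png

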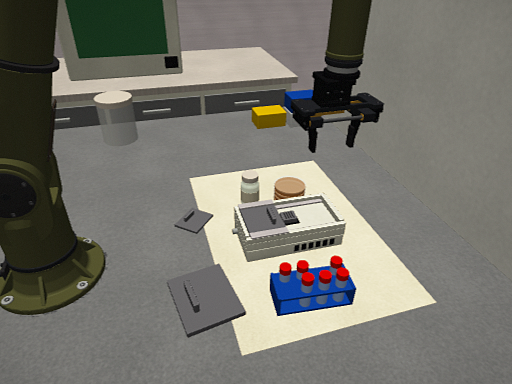

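View pics/wrist0.png

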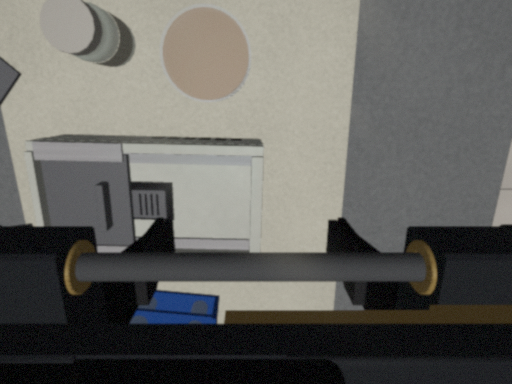

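The wrist view shows the pump with its grey cover at (90,202) and the tab at (150,204). Look-alikes for the cover are the large plate at side (205,297) / scene (246,142) and the small plate at side (194,220) / scene (326,184). The one seated on the pump, with the rib, is the one I want. I'll check it in close crops.

Run:
```python
import cv2
a=cv2.imread("pics/wrist0.png")[120:270,10:280]; cv2.imwrite("pics/w_c.png",cv2.resize(a,None,fx=2.9,fy=2.9,interpolation=cv2.INTER_CUBIC))
a=cv2.imread("pics/scene0.png")[140:250,150:300]; cv2.imwrite("pics/s_c.png",cv2.resize(a,None,fx=5,fy=5,interpolation=cv2.INTER_CUBIC))
a=cv2.imread("pics/side0.png")[185:270,225:355]; cv2.imwrite("pics/d_c.png",cv2.resize(a,None,fx=6,fy=6,interpolation=cv2.INTER_CUBIC))
```

```text
(no output)
```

View pics/w_c.png

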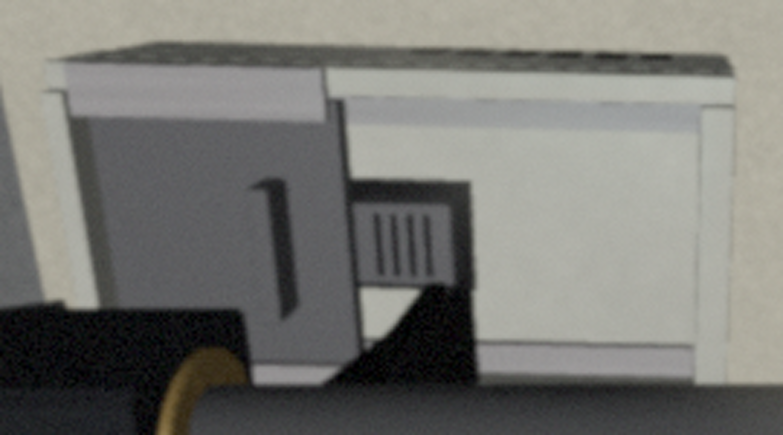

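View pics/s_c.png

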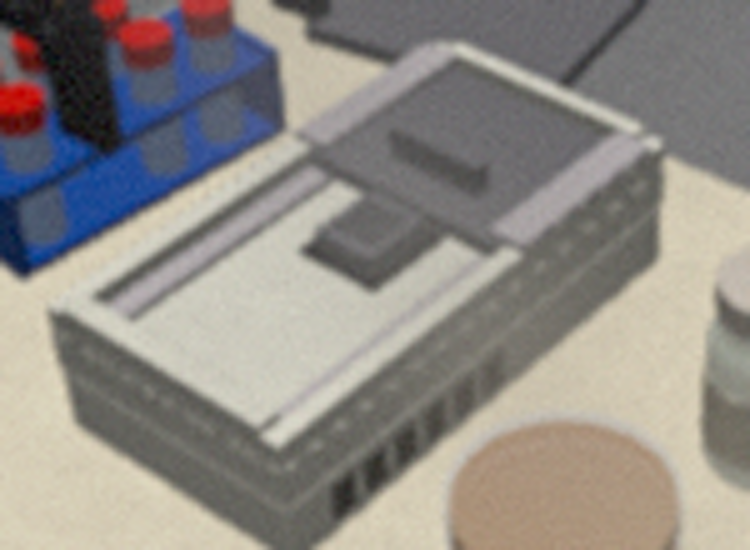

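View pics/d_c.png

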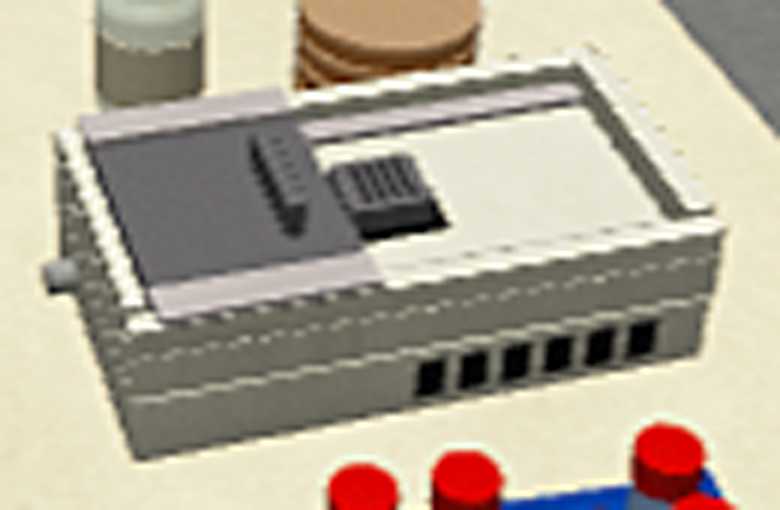

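```bash
cat > h.py <<'E'
from bench import ctrl
import numpy as np, cv2
def cam(n):
    c=ctrl.calibration(n); f=192/np.tan(np.radians(c["fov_y"]/2))
    return (np.array(c["rvec"]),np.array(c["tvec"]),np.array([[f,0,c["cx"]],[0,f,c["cy"]],[0,0,1.]]))
def proj(C,P): return cv2.projectPoints(np.asarray(P,float).reshape(-1,1,3),C[0],C[1],C[2],None)[0].reshape(-1,2)
def w(p,P):
    P=np.asarray(P,float)/1000; c,s=np.cos(p[2]),np.sin(p[2])
    return np.c_[p[0]+c*P[:,0]-s*P[:,1],p[1]+s*P[:,0]+c*P[:,1],P[:,2]]
E
cat > fit.py <<'E'
from h import *
from scipy.optimize import least_squares
D={"wrist":(2.9,10,120,[(-120,65,78,47,60),(120,65,78,733,72),(-18,16,72,356,203),(18,16,72,452,205),(18,-16,72,455,285),(108,-43,64,694,376)]),
"scene":(5,150,140,[(-120,65,78,662,148),(-120,-65,78,432,42),(120,-65,78,50,312),(120,65,78,275,445),(120,-65,0,82,425),(-120,65,0,660,265)]),
"side":(6,225,185,[(-120,-65,78,135,325),(120,-65,78,722,225),(-120,65,78,62,130),(120,65,78,580,52),(-120,-65,0,140,460),(120,-65,0,700,355)])}
Q=[]
for n,(k,ox,oy,L) in D.items():
    L=np.array(L,float); Q.append((n,cam(n),L[:,:3],L[:,3:]/k+[ox,oy]))
def fit(names):
    f=lambda p:np.concatenate([(proj(C,w(p,P))-u).ravel() for n,C,P,u in Q if n in names])
    r=least_squares(f,[.52,.07,0],x_scale=[.01,.01,.1],loss="soft_l1"); return r.x,f(r.x)
for names in (["wrist"],["scene"],["side"],list(D)):
    x,r=fit(names); print(names,x.round(4)); print(r.reshape(-1,2).round(1).tolist())
E
python3 fit.py
```

```text
['wrist'] [ 0.5434 -0.0339 -0.0304]
[[-3.9, 0.2], [2.1, 3.1], [-1.0, -0.4], [0.1, -0.2], [0.4, 0.6], [0.4, -9.1]]
['scene'] [ 0.5441 -0.0319 -0.0085]
[[0.3, -2.5], [0.9, -1.2], [-1.5, -1.5], [1.3, 0.1], [-1.7, 4.0], [-0.1, 1.5]]
['side'] [ 0.5431 -0.0333 -0.004 ]
[[0.3, 0.1], [1.0, -1.9], [-2.0, -1.6], [0.8, -3.2], [-0.7, 3.2], [-0.1, 1.2]]
['wrist', 'scene', 'side'] [ 0.5434 -0.0335 -0.0195]
[[-4.4, 1.1], [1.4, 1.4], [-1.2, -0.6], [-0.1, -0.7], [0.5, 0.1], [0.8, -10.3], [0.2, -2.5], [1.2, -1.5], [-2.0, -2.5], [0.1, -0.5], [-2.1, 3.0], [-0.2, 1.5], [-0.2, -0.4], [1.2, -1.4], [-1.6, -2.0], [1.6, -2.8], [-1.2, 2.8], [0.1, 1.8]]
```

The three views agree on the pump pose: (0.543, -0.0335), yaw about -0.01, with +x along world +x. The cover on the pump is the right one: its rib and lips show in the crops. Next I move above the tab with the gripper shutting (tool x = world y, tool y = world x).

Request:
step_arm([
  [[0,0,0],[-0.008,-0.025,0],255],
  [[0,0,0],[-0.016,-0.05,0.01],255],
  [[0,0,0],[-0.025,-0.08,0.03],255],
  [[0,0,0],[-0.0335,-0.1066,0.05],255],
  [[0,0,0],[-0.0335,-0.1066,0.08],255],
  [[0,0,0],[-0.0335,-0.1066,0.105],255],
  [[0,0,0],[-0.0335,-0.1066,0.12],255],
  [[0,0,0],[-0.0335,-0.1066,0.125],255],
  [[0,0,0],[-0.0335,-0.1066,0.125],255],
  [[0,0,0],[-0.0335,-0.1066,0.125],255],
], squeeze=20)

```text
time: 1.85
position: [0.5442, -0.0335, 0.1125]
tool_rot: [2.221, 2.221, 0.002]
ft_force: [-0.0, 0.1, 0.5]
grip_width: 0.016
```

Run:
```python
from h import *
s=ctrl.get_state(); print(s["time"],s["position"],s["ft_force"],s["grip_width"])
p=[.5434,-.0335,-.01]
for n,(x0,y0,W,H) in {"scene":(150,90,150,160),"side":(215,130,150,140)}.items():
    im=ctrl.get_image(n)[:,:,::-1].copy(); C=cam(n)
    k=5; big=cv2.resize(im[y0:y0+H,x0:x0+W],None,fx=k,fy=k,interpolation=cv2.INTER_CUBIC)[:600]
    def poly(P,col):
        q=(proj(C,w(p,P))-[x0,y0]+.5)*k; cv2.polylines(big,[q.round().astype(int)],True,col,1)
    poly([(-18,-16,72),(18,-16,72),(18,16,72),(-18,16,72)],(0,0,255))
    poly([(-50,-25,88),(-42,-25,88),(-42,25,88),(-50,25,88)],(0,255,0))
    poly([(-120,-65,74),(120,-65,74),(120,65,74),(-120,65,74)],(255,0,0))
    cv2.imwrite(f"pics/{n}1.png",big)
```

```text
1.85 [ 0.5441941  -0.03354133  0.11254234] [-0.003908    0.10132712  0.46106457] 0.015620087964225893
```

View pics/scene1.png

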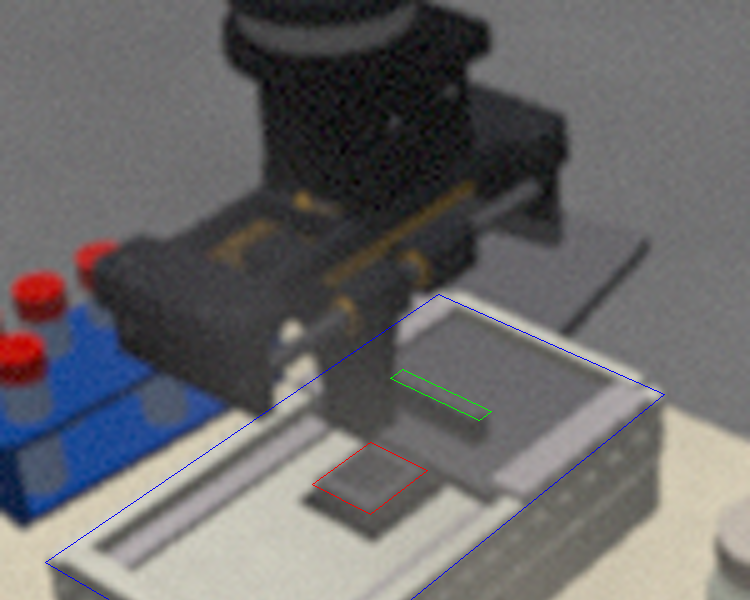

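View pics/side1.png

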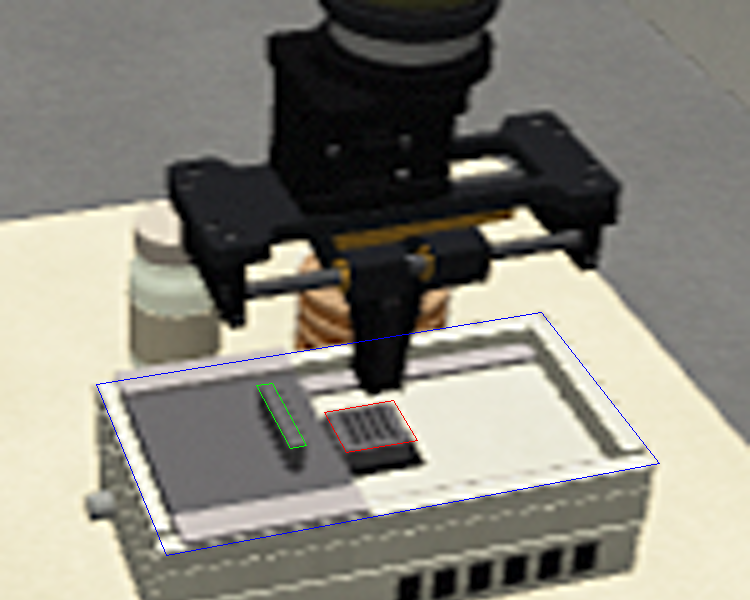

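The overlay fits the tab and rib in both views, and the fingertip hangs over the tab. Next I press down.

Request:
step_arm([
  [[0,0,0],[0,0,0.01],255],
  [[0,0,0],[0,0,0.018],255],
  [[0,0,0],[0,0,0.023],255],
  [[0,0,0],[0,0,0.026],255],
  [[0,0,0],[0,0,0.029],255],
  [[0,0,0],[0,0,0.032],255],
  [[0,0,0],[0,0,0.035],255],
  [[0,0,0],[0,0,0.037],255],
  [[0,0,0],[0,0,0.0375],255],
  [[0,0,0],[0,0,0.0375],255],
])

```text
time: 3.2
position: [0.5433, -0.0335, 0.0754]
tool_rot: [-2.221, -2.221, 0.0]
ft_force: [-7.1, 0.9, 12.6]
grip_width: 0.003
```

Request:
step_arm([
  [[0,0,0],[0,0,0.0005],255],
  [[0,0,0],[0,0,0.001],255],
  [[0,0,0],[0,0,0.0015],255],
  [[0,0,0],[0,0,0.0015],255],
  [[0,0,0],[0,0,0.0015],255],
  [[0,0,0],[0,0,0.0015],255],
  [[0,0,0],[0,0,0.0015],255],
  [[0,0,0],[0,0,0.0015],255],
  [[0,0,0],[0,0,0.0015],255],
  [[0,0,0],[0,0,0.0015],255],
])

```text
time: 4.45
position: [0.5433, -0.0336, 0.0752]
tool_rot: [-2.222, -2.221, 0.0]
ft_force: [-10.1, 0.5, 20.8]
grip_width: 0.006
```

A hard stop at tip height 61.2 mm, so the tab is in. Next I raise, move behind the rib and check.

Request:
step_arm([
  [[0,0,0],[0,0,-0.01],255],
  [[0,0,0],[0,0,-0.025],255],
  [[0,0,0],[0,0,-0.045],255],
  [[0,0,0],[0,-0.015,-0.05],255],
  [[0,0,0],[0,-0.035,-0.05],255],
  [[0,0,0],[0,-0.055,-0.05],255],
  [[0,0,0],[0,-0.072,-0.05],255],
  [[0,0,0],[0,-0.078,-0.05],255],
  [[0,0,0],[0,-0.078,-0.045],255],
  [[0,0,0],[0,-0.078,-0.045],255],
])

```text
time: 5.7
position: [0.4656, -0.0335, 0.1171]
tool_rot: [-2.221, -2.221, 0.0]
ft_force: [-0.5, 0.5, -0.0]
grip_width: 0.003
```

Run:
```python
from h import *
s=ctrl.get_state(); print(s["time"],s["position"],s["ft_force"],s["grip_width"])
p=[.5434,-.0335,-.01]
for n,(x0,y0,W,H) in {"scene":(160,100,150,120),"side":(215,150,150,120)}.items():
    im=ctrl.get_image(n)[:,:,::-1].copy(); C=cam(n)
    k=5; big=cv2.resize(im[y0:y0+H,x0:x0+W],None,fx=k,fy=k,interpolation=cv2.INTER_CUBIC)[:600]
    cv2.imwrite(f"pics/{n}2.png",big)
```

```text
5.7 [ 0.46558459 -0.03349362  0.11711191] [-0.49311957  0.5035736  -0.00433025] 0.002638151922887981
```

View pics/scene2.png

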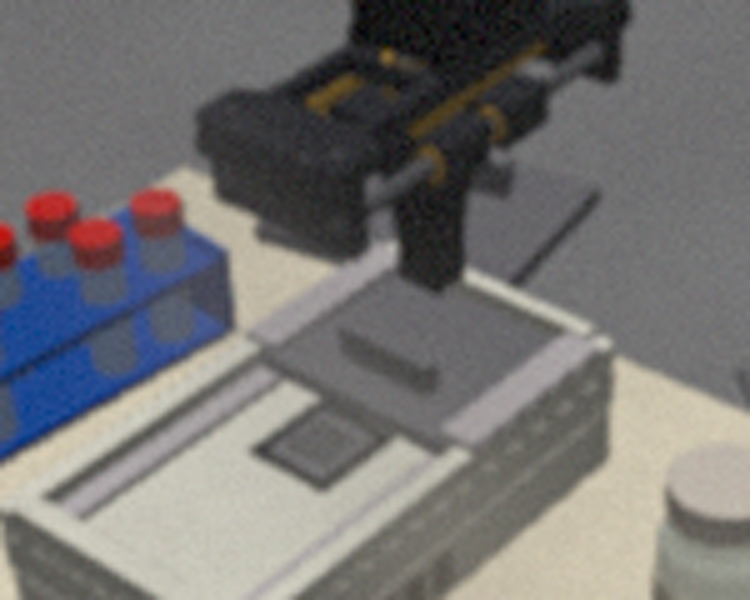

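View pics/side2.png

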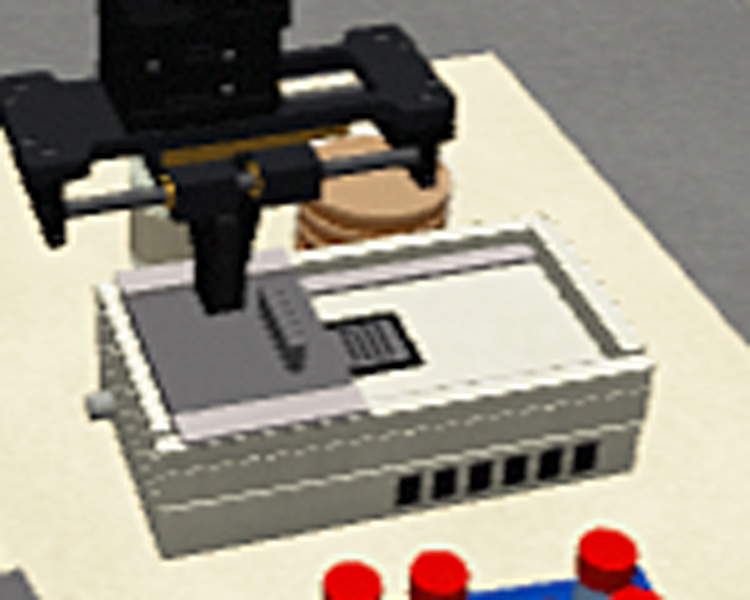

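The tab (scene crop 320,450) is now flush with the deck and the cover is still seated. The tip is over the plate behind the rib. Next I descend to about 3 mm above the plate.

Request:
step_arm([
  [[0,0,0],[0,0,0.006],255],
  [[0,0,0],[0,0,0.014],255],
  [[0,0,0],[0,0,0.021],255],
  [[0,0,0],[0,0,0.025],255],
  [[0,0,0],[0,0,0.0275],255],
  [[0,0,0],[0,0,0.0275],255],
  [[0,0,0],[0,0.004,0.0275],255],
  [[0,0,0],[0,0.008,0.0275],255],
  [[0,0,0],[0,0.012,0.0275],255],
  [[0,0,0],[0,0.016,0.0275],255],
])

```text
time: 7.05
position: [0.4818, -0.0335, 0.0901]
tool_rot: [2.221, 2.221, 0.0]
ft_force: [0.1, 1.2, 0.3]
grip_width: 0.003
```

Request:
step_arm([
  [[0,0,0],[0,0.005,0],255],
  [[0,0,0],[0,0.01,0],255],
  [[0,0,0],[0,0.016,0],255],
  [[0,0,0],[0,0.022,0],255],
  [[0,0,0],[0,0.028,0],255],
  [[0,0,0],[0,0.034,0],255],
  [[0,0,0],[0,0.04,0],255],
  [[0,0,0],[0,0.046,0],255],
  [[0,0,0],[0,0.05,0],255],
  [[0,0,0],[0,0.052,0],255],
])

```text
time: 8.3
position: [0.5336, -0.0335, 0.0901]
tool_rot: [-2.221, -2.221, 0.0]
ft_force: [-0.8, 0.3, 0.6]
grip_width: 0.004
```

Run:
```python
from h import *
for n,(x0,y0,W,H) in {"side":(215,150,150,120)}.items():
    im=ctrl.get_image(n)[:,:,::-1].copy()
    cv2.imwrite(f"pics/{n}3.png",cv2.resize(im[y0:y0+H,x0:x0+W],None,fx=5,fy=5,interpolation=cv2.INTER_CUBIC))
```

```text
(no output)
```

View pics/side3.png

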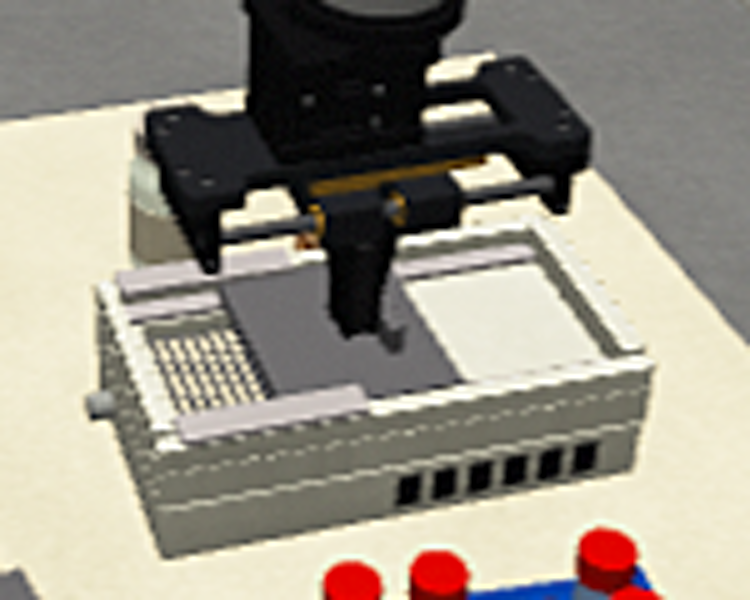

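The cover is sliding straight and flat, with the filter grid showing at (200,370). I keep pushing.

Request:
step_arm([
  [[0,0,0],[0,0.005,0],255],
  [[0,0,0],[0,0.011,0],255],
  [[0,0,0],[0,0.018,0],255],
  [[0,0,0],[0,0.025,0],255],
  [[0,0,0],[0,0.032,0],255],
  [[0,0,0],[0,0.039,0],255],
  [[0,0,0],[0,0.046,0],255],
  [[0,0,0],[0,0.051,0],255],
  [[0,0,0],[0,0.054,0],255],
  [[0,0,0],[0,0.055,0],255],
])

```text
time: 9.6
position: [0.5886, -0.0335, 0.09]
tool_rot: [2.221, 2.221, 0.0]
ft_force: [-0.7, -1.1, 0.0]
grip_width: 0.005
```

Request:
step_arm([
  [[0,0,0],[0,0,0],255],
  [[0,0,0],[0,-0.004,0],255],
  [[0,0,0],[0,-0.01,0],255],
  [[0,0,0],[0,-0.015,-0.005],255],
  [[0,0,0],[0,-0.015,-0.02],255],
  [[0,0,0],[0,-0.015,-0.045],255],
  [[0,0,0],[0,-0.015,-0.08],255],
  [[0,0,0],[0,-0.015,-0.11],255],
  [[0,0,0],[0,-0.015,-0.12],255],
  [[0,0,0],[0,-0.015,-0.12],255],
])

```text
time: 10.85
position: [0.5738, -0.0335, 0.2108]
tool_rot: [2.22, 2.221, 0.002]
ft_force: [0.3, -0.2, -0.1]
grip_width: 0.005
```

Run:
```python
from h import *
print(ctrl.get_state()["time"])
p=[.5434,-.0335,-.01]
for n,(x0,y0,W,H) in {"side":(215,150,150,120),"scene":(150,130,150,120)}.items():
    im=ctrl.get_image(n)[:,:,::-1].copy(); C=cam(n); k=5
    big=cv2.resize(im[y0:y0+H,x0:x0+W],None,fx=k,fy=k,interpolation=cv2.INTER_CUBIC)
    # ideal cover outline at x=40 (red)
    for X,col in ((14,(0,255,255)),(40,(0,0,255))):
        q=(proj(C,w(p,[(X-44,-53,72),(X+44,-53,72),(X+44,53,72),(X-44,53,72)]))-[x0,y0]+.5)*k
        cv2.polylines(big,[q.round().astype(int)],True,col,1)
    cv2.imwrite(f"pics/{n}4.png",big)
```

```text
10.85
```

View pics/side4.png

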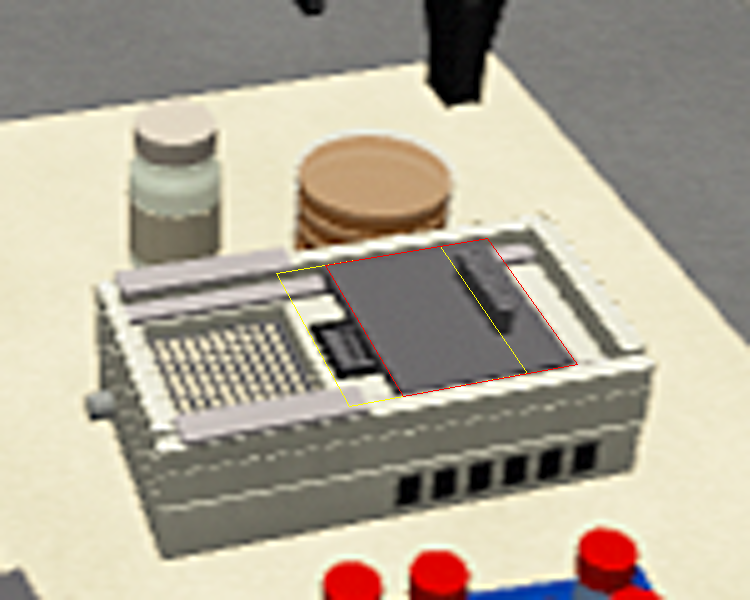

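View pics/scene4.png

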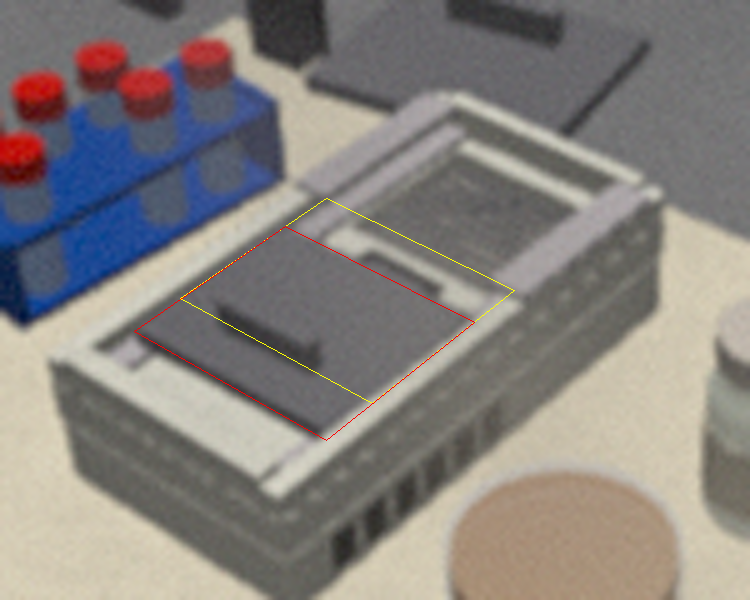

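The cover lies flat and matches the outline drawn for x ≈ +40 mm in both views. The filter opening is fully uncovered, the tab is flush, the arm is clear, and the bystanders look unmoved. I'm handing in.

```bash
python3 -c "
from bench import ctrl
print(ctrl.close_job())"
```

```text
the job is handed in; nothing more can be done
None
```

The filter bay is open and the job is handed in, at about 11 s of the 38 s allowed. No verdict was reported.

- **Tab:** I pressed it with closed fingers until it hit the hard stop, with the tip 61.2 mm above the bench and about 21 N on it. It looks flush with the deck in both views, and the cover was still seated at that point.
- **Cover:** I pushed it by the rear face of its rib, with forces of about 1 N. In the last side and scene pictures it lies flat at about x = +40 mm in the pump's frame. The opening is fully uncovered and the gripper has lifted clear.
- **Bystanders:** the rack, dishes and bottle look unmoved. I judged that by eye and did not measure it.
- **Disagreements:**
  - My pump pose was off by up to 3 px at the corners in the two fixed views.
  - One wrist-view corner was off by about 10 px; I took it to be a badly picked point.
  - The pump's yaw differed between views by about 0.03 rad. This did not matter for the push.
  - While pressing the tab I also read about 10 N sideways along x. I did not find the cause, and the cover had not moved afterwards.

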